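# Set a model tree on the animation slide and hold it at the first notch

## Task

Stand the white clay tree on its disc in the round socket of the slide's carriage, setting it down and letting go, not dropping it. Then grip the carriage's upright handle and slide it along the rails until you feel the spring ball drop into the first notch of the index bar, without running on past that notch, and finish with the hand still gripping the handle and the carriage held steady there for the shot. Do not disturb the tool tin, the paint bottle or the clay log.

Things in the scene. Friction and masses are not known exactly. Their poses are not given: they have to be found in the camera images.
- tree: Bare white clay tree, 166 mm tall, on a round plywood disc 60 mm across, 10 mm thick; stands upright. Origin: centre of the disc's underside; z up the trunk. From 110 to 162 mm up, the trunk is a straight bare stem 18 mm thick: grip it there from above, fingers closing along its y. Branches spread to 55 mm along its x only, up to 156 mm high; one stub at +y, below 91 mm. About 0.18 kg.
- socket (a point): Centre of the floor of the round socket on the carriage, where the underside of the tree's disc comes to rest, 56 mm above the bench. A recess 67 mm across in a rim 79 mm across and 8 mm high; takes the tree at any turn. Rides on the carriage. y axis: the direction of travel.
- handle: Upright black round handle, 18 mm across, 46 mm tall, on a flat 28 mm wide arm of the carriage, 125 mm from the socket towards the robot. Origin: centre of its foot, on the arm's top face, 56 mm above the bench; z up. Cylindrical from 7 to 42 mm above the foot; free to turn about its own z, with no play. Rides on the carriage.
- carriage (a joint): Carriage position on its guide rods, m: 0 at the loading end (robot's right; starts within 50 mm of it), growing to 0.28 at the robot's left (+y of the slide). Rubs with 1.5 N. The ball pulls the carriage forward over the last 5 mm into a notch, and then resists leaving it with 7 to 9 N, most in the first 2 mm; let go there, it centres itself.
- ball (a point): Point on the carriage under its spring plunger (steel sleeve with a 10 mm ball, on the side away from the robot), level with the top of the index bar. y axis along the travel.
- notch (a point): Middle of the first notch, level with the bar's top, y along the travel. The fixed index bar, dark steel, 14 by 360 mm, top 36 mm above the bench, lies beside the rods on the side away from the robot; it has three V notches across it, 11 mm wide, 45 mm apart. This one is nearest the loading end, the first the ball meets. Ball in it: ball and notch agree along y.
- slide_base: Fixed base of the slide: aluminium plate 165 by 420 by 10 mm, two end blocks (tops 56 mm above the bench), two 10 mm steel guide rods along its y axis. Origin: on the underside, midway between the rods; y is the direction of travel, x points away from the robot.
- tool_tin: Bystander: open steel tin 100 by 65 by 30 mm with modelling tools. Origin: centre of the underside.
- paint_bottle: Bystander: white round paint bottle, 48 mm across, 125 mm tall. Origin: centre of the underside.
- clay_log: Bystander: lying white clay log 90 mm long (along its x), about 38 mm high. Origin: under its middle.

How it is judged (in metres and radians):
On the way, in this order (a step that is already met when the one before it is completed fails the run):
1. the tree stands in the carriage's socket and has been let go (horizontal distance between tree and socket below 0.006 m and z of tree in the frame of socket below 0.003 m and angle between tree's own z axis and vertical below 0.08 rad and contact force between the arm and tree below 0.2 N), for 0.2 s.
2. the handle is gripped and the carriage rests with its ball in the first notch, the tree still in the socket (all of step 1 and y of ball in the frame of notch between -0.0025 and 0.0025 m and velocity of joint carriage between -0.01 and 0.01 m/s and contact force between the fingers and handle above 10 N), for 0.2 s.
At the end, for the whole second after the job is handed in: The carriage is still, its ball within 2.5 mm of the middle of the first notch; the fingers grip the handle (over 10 N); the tree stands upright (0.08 rad) in the socket, within 6 mm of its centre and under 3 mm above its floor, not touched by the arm (all of step 2 and linear speed of tree below 0.02 m/s); the arm keeps its last pose, push and grip.
It fails at once if the carriage is run more than 15 mm past the first notch (y of ball in the frame of notch above 0.015 m).
It fails at once if the tree is dropped or knocked over (moves faster than 0.5 m/s while the fingers do not touch it) (contact force between the fingers and tree below 0.05 N and linear speed of tree above 0.5 m/s).
It fails at once if a bystander is shifted by more than 30 mm or the bottle tipped over (distance of any of tool_tin, paint_bottle, clay_log from where it was at the start of the episode above 0.03 m or angle between paint_bottle's own z axis and vertical above 0.5 rad).
It also fails if it takes over 58 s, if anything falls off the work surface, if the arm or the gripper's body presses on something with over 40 N, if the wrist force passes 120 N, or if a joint passes its speed limit or range.

## Robot

A 6-joint arm with a two-finger parallel gripper is mounted at the origin on the work surface. World frame = base frame: x ahead of the robot, y to its left, z up, the work surface at z = 0. Lengths are in mm, angles in degrees, forces in N, time in s.
With the tool pointing down it reaches from about 325 to 925 mm from the base axis. Payload 3.1 kg.
Tool frame: the origin (TCP) lies at the very end of the fingers, on their centre line; the grasp point (between the pads) lies grasp_offset behind it (grasp_offset is the distance from the TCP to the grasp point, in mm); z points along the fingers, y is the line along which they close (so a half turn about z gives the same grasp; the last joint's range is limited). The gripper opens to 85 mm and grips with 20 to 120 N. Pads are 22 mm wide; open, the fingers measure 114 mm over their backs; the gripper's body (76 mm by 85 mm) begins 54 mm behind the grasp point. The pads swing forward as they close: fully open they stand 13 mm farther back than shut.
Start: joints at [63.644, 12.427, 92.441, -0, 75.132, -6.429], TCP at [213.001, 587.597, 231.3] pointing down, gripper open.
Joint ranges: [-157.48, 157.48], [-44.54, 120.13], [17.64, 146.25], [-64.5, 244.5], [7.68, 150.69], [-147.95, 147.95]. Speed limits (degrees/s): [159.86, 159.86, 180, 180, 180, 180].

## Interface

Orientations are given as [roll, pitch, yaw] about the fixed x, y, z axes, in that order (R = Rz(yaw) Ry(pitch) Rx(roll)).
In Python, from station import * gives the robot as it stands. Calls block until the motion is done:
- goto(position, orientation): joint-space move of the TCP to a pose.
- move_l(position, attitude=None, speed=150): straight line of the TCP; attitude=None keeps the orientation; speed is the mean speed in mm/s.
- move_j(angles): joint-space move.
- grip(opening, squeeze=None): finger opening in mm; squeeze is the grip in N (None keeps the last); returns when the fingers have stopped.
- wait(seconds).
- solve_ik(position, orientation): joint angles nearest the present ones, or None.
- get_obs(): the state.
- get_image(name): name is "side" or "top" or "wrist"; returns the picture (420x560x3 uint8, red, green, blue); there is no depth.
- get_calibration(name): a dict with "fx", "fy", "cx", "cy" (pixels), "R" (3x3) and "t" (3): a world point X has camera coordinates R X + t; the wrist camera has in their place "mount" (4x4, takes a point from camera to tool coordinates, whose origin is the TCP and whose axes are the flange's). Camera axes: x right, y down, z forward; pixel columns grow to the right and rows downward; lengths in mm; the calibration is good to about 2 mm. A picture is of the moment at which its call begins: read the wrist's pose just before it. get_calibration takes no time and is no camera call.
A pose or a line that the arm cannot do raises Unreachable and nothing moves.
- sign_off(): hands the job in; it is judged then, once.
Trained networks look in the newest picture that a camera, given by its name, has taken for a name from the list of things; names that differ only in an ending like _2 or _b are one class to them, and where a whole thing is asked for, a point or a joint stands for the part that bears it (a point fixed in the world has none). Each returns a list of dicts, best first, with "score" (0 to 1); they miss things now and then, are a little off and sometimes report something else, mostly with a low value. They report only what shows in the picture. A call takes as long as a camera call.
- spot_in(name, camera): "extent" ([centre column, centre row, width, height] in pixels, round what is visible of it).
- regions_of(name, camera): "region" (420x560 bool, what is visible of it) and "extent" ([centre column, centre row, width, height] in pixels, round what is visible of it).
The state is a dict: "t": time; "joint_pos": joint angles; "qvel": joint speeds; "effort": joint torques, N m; "tcp_pos": TCP position; "ee_rot": TCP orientation; "wrist_force": force on the tool from outside, world axes, zero at the start; "moment": the same for the moment, N m; "grip_width": finger opening in mm; "grip_force": force on a finger pad.
Only numpy, scipy, OpenCV 4.12 (cv2) and the standard library are available. Lean on these libraries where they do the work, as an engineer would, in place of code of your own. Each camera call takes 0.05 s, during which the arm holds its last target. There are 200 camera calls.

## Working session

There is one attempt and no reset: what is moved stays moved. The work goes in short steps, each a Python script; the robot and the scene stay as the last script left them, time stands still between calls to the robot, and variables do not carry over. Pictures are saved under pics/ and viewed, at most 10 in all, crops included, and the job is handed in when it is done.

```bash
ls; mkdir -p pics
python3 - <<'E'
from station import *
import cv2
o=get_obs(); print({k:o[k] for k in o})
for n in("side","top"):
    im=get_image(n); cv2.imwrite(f"pics/{n}0.png",im[:,:,::-1])
    c=get_calibration(n); print(n,c)
    for k in["tree","socket","handle","ball","slide_base","tool_tin","paint_bottle","clay_log"]:
        print(k,[(round(d["score"],2),[round(float(v)) for v in d["extent"]]) for d in spot_in(k,n)][:3])
print(get_calibration("wrist"))
try: print(grasp_offset)
except Exception as e: print(e)
E
```

```text
pics
{'t': 0.0, 'joint_pos': array([ 6.36449502e+01,  1.24768684e+01,  9.25307002e+01, -6.08579701e-04,
        7.51320555e+01, -6.43077554e+00]), 'qvel': array([ 0.04970756, -0.01124656, -0.08238096,  0.12180229,  0.1464191 ,
        0.05041785]), 'effort': array([-4.08387141e-04, -3.96836364e+01, -3.03858519e+01, -3.42275944e-04,
        9.83913196e-03, -5.34037838e-06]), 'tcp_pos': array([212.6183095 , 586.83651848, 229.94683158]), 'ee_rot': array([-1.79861189e+02, -1.50541379e-02,  1.60075864e+02]), 'wrist_force': array([-0.54355846,  0.25011334, -0.27923562]), 'moment': array([-0.01840342,  0.0437986 , -0.00246271]), 'grip_force': 0.0, 'grip_width': 85.21543776017548}
side {'fx': 383.18088095669884, 'fy': 383.18088095669884, 'cx': 278.58581565873567, 'cy': 204.361103945996, 'R': array([[ 0.76845786, -0.63987836, -0.00531124],
       [-0.4820666 , -0.5734366 , -0.66240642],
       [ 0.42081387,  0.51159179, -0.74912584]]), 't': array([-438.22604972,  307.29524456,  716.08672628])}
tree [(0.79, [332, 325, 55, 60]), (0.34, [169, 164, 45, 38])]
socket [(0.85, [299, 204, 71, 58])]
ha
[... 803 characters left out ...]
, [287, 201, 36, 102])]
tool_tin [(0.68, [120, 272, 39, 48])]
paint_bottle [(0.79, [407, 175, 32, 26]), (0.55, [288, 201, 45, 107])]
clay_log [(0.85, [448, 225, 24, 44]), (0.5, [295, 246, 11, 10]), (0.43, [409, 174, 33, 28])]
{'fx': 306.67650248084067, 'fy': 306.67650248084067, 'cx': 273.55815798045717, 'cy': 211.71011620526644, 'mount': array([[-9.19035257e-04, -9.53667026e-01, -3.00862690e-01,
         7.69905703e+01],
       [ 9.99999466e-01, -7.34079560e-04, -7.27798100e-04,
         7.36319650e-01],
       [ 4.73219899e-04, -3.00863198e-01,  9.53667192e-01,
        -1.44129394e+02],
       [ 0.00000000e+00,  0.00000000e+00,  0.00000000e+00,
         1.00000000e+00]])}
18.700000000000003
```

View pics/side0.png

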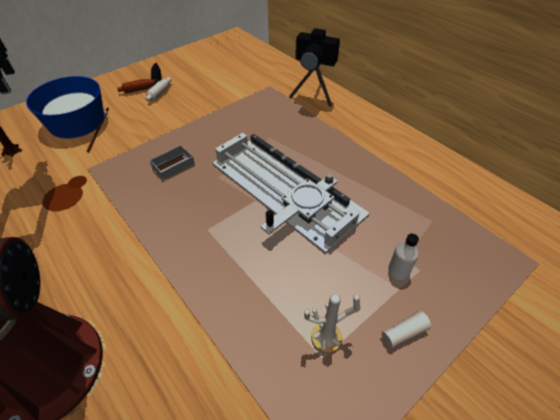

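View pics/top0.png

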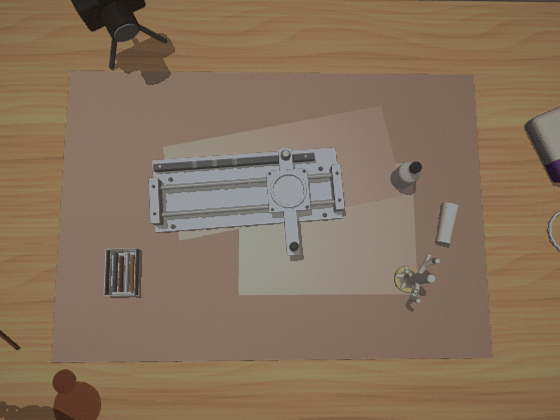

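The side view shows the tree disc at (327,337), stem top (334,298), socket (306,197) and handle top (269,213). In the top view these are at (407,279), (431,279), (289,190) and (294,246). The notches show as breaks in the index bar, left of the ball sleeve at (286,155).

```bash
cat > h.py <<'E'
from station import *
import numpy as np, cv2
from scipy.spatial.transform import Rotation as Ro
def cam(n):
    c=get_calibration(n); K=np.array([[c["fx"],0,c["cx"]],[0,c["fy"],c["cy"]],[0,0,1]])
    if n!="wrist": return K,np.array(c["R"]),np.array(c["t"])
    o=get_obs(); T=np.eye(4); T[:3,:3]=Ro.from_euler("xyz",o["ee_rot"],degrees=True).as_matrix(); T[:3,3]=o["tcp_pos"]
    W=np.linalg.inv(T@c["mount"]); return K,W[:3,:3],W[:3,3]
def proj(C,X): 
    p=C[0]@(C[1]@np.asarray(X,float)+C[2]); return p[:2]/p[2]
def ray(C,uv):
    d=C[1].T@np.linalg.inv(C[0])@[uv[0],uv[1],1]; return -C[1].T@C[2], d/np.linalg.norm(d)
def tri(*cu):
    A=0;b=0;L=[ray(*x) for x in cu]
    for p,d in L:
        M=np.eye(3)-np.outer(d,d);A=A+M;b=b+M@p
    X=np.linalg.solve(A,b); return X.round(1),[round(float(np.linalg.norm((np.eye(3)-np.outer(d,d))@(X-p))),1) for p,d in L]
def onz(C,uv,z):
    p,d=ray(C,uv); return (p+d*(z-p[2])/d[2]).round(1)
E
python3 - <<'E'
from h import *
S,T=cam("side"),cam("top")
for n,s,t in[("disc",(327,337),(407,279)),("stemtop",(334,297),(431,279)),("sock",(306,197),(289,190)),("handletop",(269,213),(294,246)),("ball",(329,180),(286,155)),("bottlecap",(412,239),(415,167)),("brA",(357,298),(435,260)),("brB",(308,315),(415,300))]:
    print(n,tri((S,s),(T,t)))
for u in[(153,157),(157,231),(336,149),(343,218)]: print(onz(T,u,10))
E
```

```text
disc (array([ 443. , -296.9,    9.5]), [1.8, 1.8])
stemtop (array([ 441.8, -295.5,  170.7]), [0.7, 0.7])
sock (array([633.2, -30.3,  56.5]), [1.3, 1.3])
handletop (array([510.3, -39. ,  97.6]), [0.7, 0.7])
ball (array([712.7, -25.3,  58.9]), [0.8, 0.8])
bottlecap (array([ 671.7, -290.3,  122.6]), [1.0, 1.0])
brA (array([ 479.6, -314. ,  147.6]), [1.9, 1.9])
brB (array([ 402.2, -276.9,  127.9]), [2.4, 2.4])
[719.  276.3  10. ]
[549.7 261.7  10. ]
[ 739.7 -142.8   10. ]
[ 578.8 -155.3   10. ]
```

```bash
cat > look.py <<'E'
from h import *
import pickle
L=[]
def look(p,yaw,lift=None):
    goto(p,[180,0,yaw]); wait(0.3); C=cam("wrist"); im=get_image("wrist"); L.append((C,im)); print(get_obs()["t"],get_obs()["tcp_pos"])
look([600,40,260],180); look([600,-90,240],180)
look([445,-296,270],154.5); look([445,-350,270],154.5)
pickle.dump(L,open("L.pkl","wb"))
cv2.imwrite("pics/w1.png",cv2.resize(np.hstack([np.vstack([L[0][1],L[1][1]]),np.vstack([L[2][1],L[3][1]])]),(800,600),interpolation=cv2.INTER_AREA)[:,:,::-1])
E
python3 look.py
```

```text
3.6333 [599.97458049  40.33376136 259.99041398]
4.575 [600.21825047 -89.00111474 240.29708744]
5.9417 [ 445.49513929 -295.37250957  269.79641445]
6.625 [ 445.1197081  -349.29183881  270.08190939]
```

View pics/w1.png

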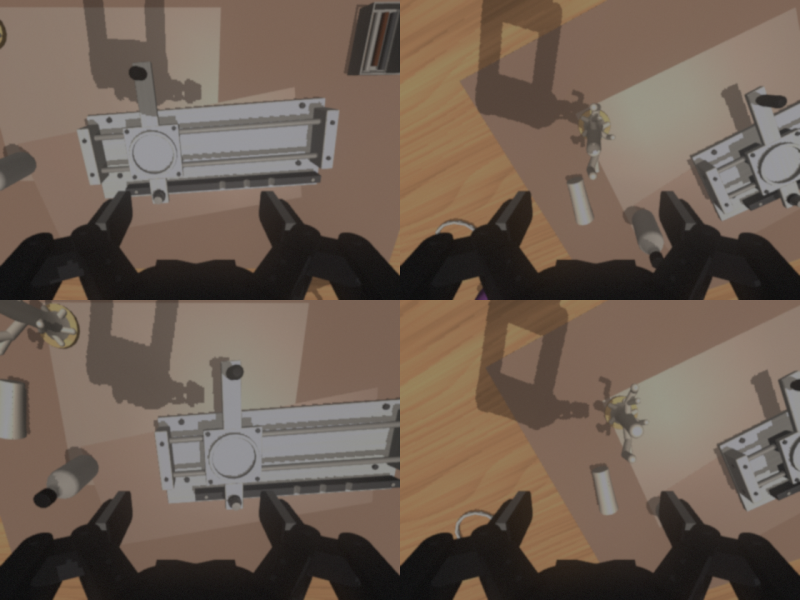

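Upper-left panel: socket (152,152), handle top (138,72) and notches (222–273,184). Upper-right panel: tree at (592,125). I'll zoom in on these.

Run:
```python
import pickle,cv2,numpy as np
L=pickle.load(open("L.pkl","rb"))
def c(i,x,y,w,h,s): return cv2.resize(L[i][1][y:y+h,x:x+w],None,fx=s,fy=s,interpolation=cv2.INTER_CUBIC)
A=np.hstack([c(0,150,80,200,215,2),c(1,270,70,200,215,2)])
B=np.hstack([c(2,225,125,133,56,3),c(3,270,110,133,56,3)])
B=np.hstack([c(2,205,135,133,56,3),c(3,265,110,133,56,3)])
A=np.vstack([A,cv2.copyMakeBorder(B,0,0,0,800-B.shape[1],0)])
cv2.imwrite("pics/z1.png",A[:,:,::-1])
```

```text
(no output)
```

View pics/z1.png

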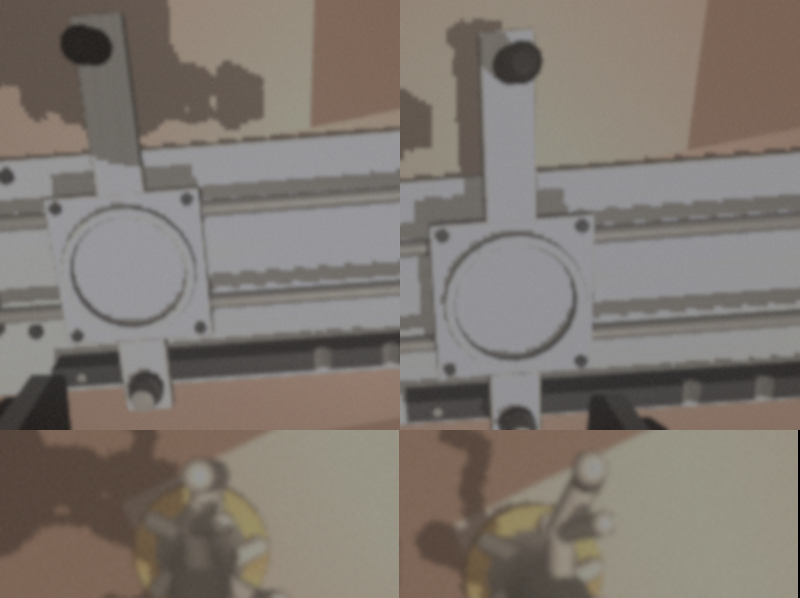

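Run:
```python
from h import *
import pickle
L=pickle.load(open("L.pkl","rb")); W=[l[0] for l in L]
T,S=cam("top"),cam("side")
print("stem",tri((W[2],(271.3,149.7)),(W[3],(329.3,122.7))), tri((W[2],(271.3,149.7)),(W[3],(329.3,122.7)),(S,(334,297)),(T,(431,279))))
X=[441.8,-295.5,166]; print(proj(W[2],X),proj(W[3],X),proj(W[2],[443,-297,10]),proj(W[3],[443,-297,10]))
print("sock",tri((W[0],(215,213)),(W[1],(325.5,218))))
print("hand",tri((W[0],(186,101.5)),(W[1],(333,101))))
print("n1",tri((W[0],(311.5,258.5)),(W[1],(415.5,265.5))),onz(W[0],(311.5,258.5),36),onz(W[1],(415.5,265.5),36))
print("n2",onz(W[0],(345,256.5),36),onz(W[1],(452,263.5),36))
# plunger: predicted relative
```

```text
stem (array([ 401.5, -275.7,  144.4]), [0.2, 0.2]) (array([ 417.6, -286.6,  186.6]), [24.0, 20.5, 22.3, 23.8])
[270.65463608 206.73541415] [330.11481554 180.01579844] [271.10945187 174.55086348] [308.46131921 157.20270411]
sock (array([635.3, -29.3,  53.9]), [0.1, 0.1])
hand (array([511.9, -38.3, 109.4]), [0.4, 0.4])
n1 (array([704.8,  91.2,  34.9]), [0.2, 0.2]) [704.1  91.1  36. ] [704.5  90.7  36. ]
n2 [701.2 135.1  36. ] [701.6 136.2  36. ]
```

Run:
```python
import pickle,cv2,numpy as np
L=pickle.load(open("L.pkl","rb"))
def c(i,x,y,w,h,s): return cv2.resize(L[i][1][y:y+h,x:x+w],None,fx=s,fy=s,interpolation=cv2.INTER_CUBIC)
cv2.imwrite("pics/z2.png",np.hstack([c(2,220,140,100,120,4),c(3,280,115,100,120,4)])[:,:,::-1])
```

```text
(no output)
```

View pics/z2.png

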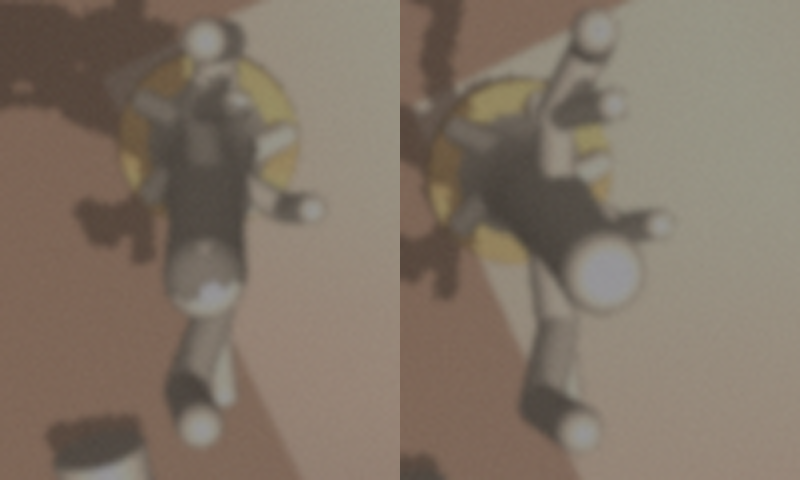

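Stem top is at (205,277) in the left crop and (604,272) in the right one. The branch tips lie in the image column direction, so tool yaw ≈154° is aligned with tree x.

Run:
```python
from h import *
import pickle
L=pickle.load(open("L.pkl","rb")); W=[l[0] for l in L]
T,S=cam("top"),cam("side")
print("stem",tri((W[2],(271.3,209.3)),(W[3],(331,183))), tri((W[2],(271.3,209.3)),(W[3],(331,183)),(S,(334,297)),(T,(431,279))))
print("disc",tri((W[2],(272.5,175)),(W[3],(310,158))),onz(W[2],(272.5,175),10),onz(W[3],(310,158),10))
print("A",tri((W[2],(271.3,150)),(W[3],(329.3,122.7))),"B",tri((W[2],(270,247)),(W[3],(325,223))))
```

```text
stem (array([ 444. , -295.9,  166.9]), [0.2, 0.2]) (array([ 442.4, -295.6,  170.7]), [0.5, 0.9, 0.2, 1.3])
disc (array([ 444.6, -295.6,   10. ]), [0.2, 0.2]) [ 444.3 -295.6   10. ] [ 444.8 -295.6   10. ]
A (array([ 401.5, -275.8,  144.9]), [0.1, 0.1]) B (array([ 478. , -313.7,  157.8]), [0.1, 0.1])
```

```bash
cat > sock.py <<'E'
from h import *
from scipy.ndimage import map_coordinates
from scipy.optimize import minimize
th=np.linspace(0,2*np.pi,180,endpoint=False)
CIR=[(33.5,64),(39.5,64),(33.5,56)]
def circ(C,x,y,r,z): return np.array([proj(C,[x+r*np.cos(a),y+r*np.sin(a),z]) for a in th])
def fit(C,im,x0,y0,rng=5):
    g=cv2.GaussianBlur(cv2.cvtColor(im,cv2.COLOR_RGB2GRAY).astype(float),(0,0),0.8)
    m=np.hypot(cv2.Sobel(g,-1,1,0),cv2.Sobel(g,-1,0,1)); m=np.minimum(m,60)
    s=lambda p: -sum(map_coordinates(m,circ(C,*p,r,z).T[::-1],order=1).mean() for r,z in CIR)
    G=[(s((x0+a,y0+b)),x0+a,y0+b) for a in np.arange(-rng,rng+.1,1) for b in np.arange(-rng,rng+.1,1)]
    b=min(G); r=minimize(s,b[1:],method="Nelder-Mead"); return r.x.round(1),round(r.fun,1)
def overlay(C,im,x,y,s=3,w=66):
    c=proj(C,[x,y,60]).astype(int)-w//2; o=cv2.resize(im[c[1]:c[1]+w,c[0]:c[0]+w],None,fx=s*2,fy=s*2,interpolation=cv2.INTER_CUBIC)
    for (r,z),col in zip(CIR,[(255,0,0),(0,255,0),(0,0,255)]):
        cv2.polylines(o,[((circ(C,x,y,r,z)-c+.5)*s*2).astype(int)],True,col,1)
    return o
E
python3 - <<'E'
from sock import *
import pickle
L=pickle.load(open("L.pkl","rb"))[:2]
L.append((cam("side"),get_image("side")));L.append((cam("top"),get_image("top")))
O=[]
for C,im in L:
    f=fit(C,im,634.5,-29.7); print(f); O.append(overlay(C,im,*f[0]))
O=[cv2.resize(o,(296,296)) for o in O]
cv2.imwrite("pics/s.png",np.vstack([np.hstack(O[:2]),np.hstack(O[2:])])[:,:,::-1])
E
```

```text
(array([632.4, -28.5]), np.float64(-132.2))
(array([633. , -30.9]), np.float64(-131.2))
(array([631. , -34.1]), np.float64(-164.1))
(array([631. , -29.6]), np.float64(-138.8))
```

View pics/s.png

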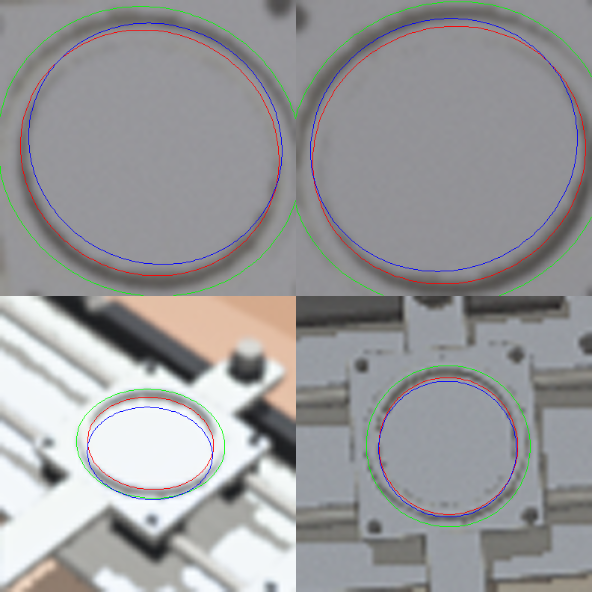

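The rim fits agree to about 2 mm, at x 631–633 and y −28 to −34. I'll pick the tree up now and refine with it hovering over the socket.

```bash
cat > pick.py <<'E'
from h import *
def st(s=""):
    o=get_obs(); print(s,round(o["t"],2),o["tcp_pos"].round(1),o["ee_rot"].round(1),"F",o["wrist_force"].round(1),"g",round(o["grip_width"],1),round(o["grip_force"],1))
if __name__=="__main__":
    goto([444,-295.8,230],[180,0,153.7]); move_l([444,-295.8,119],speed=120); st("down")
    grip(10,45); st("grip"); move_l([444,-295.8,225],speed=120); st("up")
    goto([632,-30,225],[180,0,93.5]); wait(.4); st("hover")
    import pickle
    L=[(cam(n),get_image(n)) for n in("side","top")]; L.append((cam("wrist"),get_image("wrist")))
    pickle.dump(L,open("L2.pkl","wb"))
    c=lambda i,x,y,w,h,s:cv2.resize(L[i][1][y:y+h,x:x+w],(w*s,h*s),interpolation=cv2.INTER_CUBIC)
    cv2.imwrite("pics/h.png",np.hstack([c(0,230,90,133,200,3),c(1,230,90,133,200,3)])[:,:,::-1])
E
python3 pick.py
```

```text
down 8.18 [ 444.7 -296.5  120. ] [-1.800e+02  1.000e-01  1.537e+02] F [ 0.5 -0.4 -0.9] g 85.4 0.0
grip 8.8 [ 444.1 -296.1  119.2] [-180.     0.   153.7] F [-0.1 -1.2 -0. ] g 17.2 44.2
up 9.83 [ 443.3 -295.2  223.8] [ 1.800e+02 -1.000e-01  1.537e+02] F [-0.4  0.1 -2.3] g 17.1 43.9
hover 11.67 [631.9 -30.4 225.1] [180.    0.   93.5] F [-0.2  0.3 -2.2] g 17.3 43.9
```

View pics/h.png

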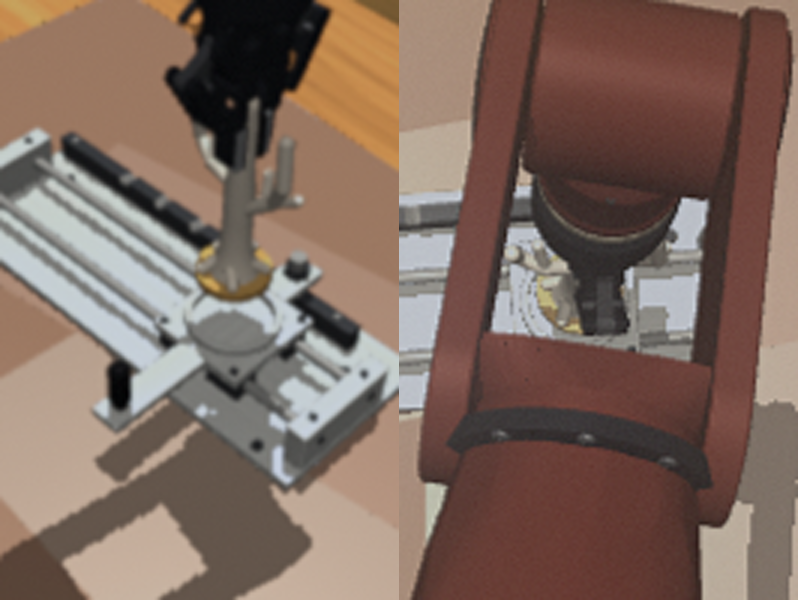

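The side crop shows the tree hanging upright, disc centre (234,268), over the socket at (234,325).

Run:
```python
import sock; from sock import *
from pick import st
import pickle
L=pickle.load(open("L2.pkl","rb"))
sock.CIR=[(30,106),(30,116)]
print("disc side",fit(*L[0],632,-30)); 
# lower to just above the rim and look again
move_l([632,-30,190],speed=120); wait(.4); st()
o=get_obs()["tcp_pos"]; z=o[2]-119
M=[(cam("side"),get_image("side")),(cam("wrist"),get_image("wrist"))]; pickle.dump(M,open("L3.pkl","wb"))
V=[]
for C,im in M:
    sock.CIR=[(30,z),(30,z+10)]; d=fit(C,im,632,-30)
    sock.CIR=[(39.5,64),(33.5,64)]; s=fit(C,im,632,-30); print("disc",d,"sock",s)
    sock.CIR=[(30,z),(30,z+10)];a=overlay(C,im,*d[0]); sock.CIR=[(39.5,64),(33.5,64)]; V+=[a,overlay(C,im,*s[0])]
V=[cv2.resize(v,(300,300)) for v in V]
cv2.imwrite("pics/d.png",np.vstack([np.hstack(V[:2]),np.hstack(V[2:])])[:,:,::-1])
```

```text
disc side (array([629.1, -30.9]), np.float64(-107.4))
 12.66 [632.4 -30.1 190.7] [179.9   0.   93.5] F [ 0.   0.2 -2.4] g 17.4 43.9
disc (array([635.1, -26.8]), np.float64(-108.0)) sock (array([632.1, -33.7]), np.float64(-103.1))
disc (array([636.6, -26.1]), np.float64(-82.8)) sock (array([669.2, -25.7]), np.float64(-74.1))
```

View pics/d.png

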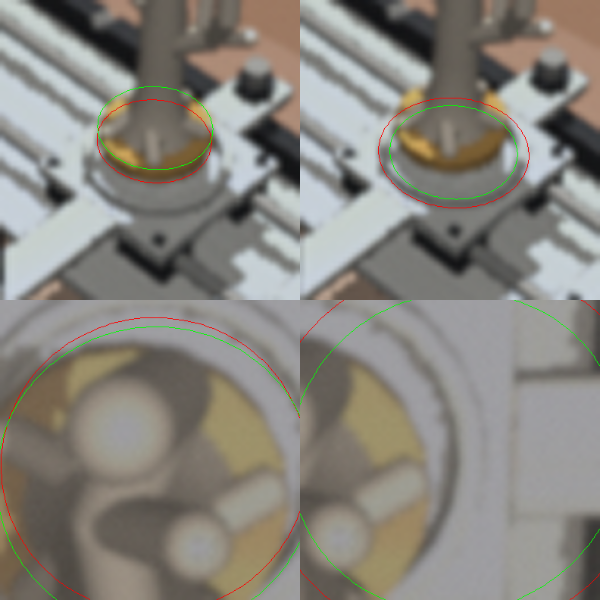

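Run:
```python
from h import *
import pickle
C,im=pickle.load(open("L3.pkl","rb"))[1]
c=proj(C,[632,-30,70]); print(c); c=(c-[70,55]).astype(int); print(c)
o=cv2.resize(im[c[1]:c[1]+110,c[0]:c[0]+140],None,fx=5.4,fy=5.4,interpolation=cv2.INTER_CUBIC)
o=cv2.convertScaleAbs(o,alpha=1.4)
cv2.imwrite("pics/d2.png",o[:,:,::-1])
```

```text
[273.05755705 205.31758971]
[203 150]
```

View pics/d2.png

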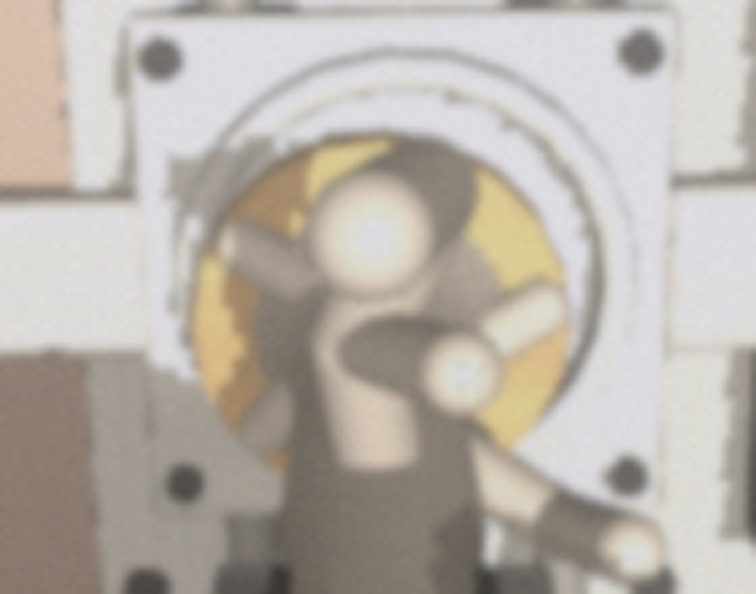

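The close-up shows the disc edge at left 190, right 568, top 133, and the four plate screws at (160,58), (640,50), (185,484) and (628,476). I'll compute the offset in this one view, so camera bias cancels.

Run:
```python
from h import *
import pickle
from scipy.optimize import least_squares
C,im=pickle.load(open("L3.pkl","rb"))[1]
b=lambda p,z: onz(C,(p[0]/5.4+203-.4,p[1]/5.4+150-.4),z)[:2]
def circ(P,z,r):
    Q=np.array([b(p,z) for p in P]); f=least_squares(lambda x:np.hypot(*(Q-x[:2]).T)-r,Q.mean(0)); return f.x.round(1),f.fun.round(1)
s=np.array([b(p,56) for p in[(160,58),(640,50),(185,484),(628,476)]]); print("screws",s,s.mean(0))
print("disc",circ([(190,310),(568,320),(379,133),(540,220),(215,240),(532,422)],81.7,30))
print("rim out",circ([(400,50),(230,130),(550,110),(636,250)],64,39.5))
print("rim in",circ([(400,84),(530,135),(604,285),(590,360),(178,300)],64,33.5))
```

```text
screws [[592.8   6. ]
 [673.   12.2]
 [598.9 -70.8]
 [679.  -64.4]] [635.925 -29.25 ]
disc (array([632.1, -29.9]), array([ 0.5, -0.1,  0.3, -0. , -0.7,  0. ]))
rim out (array([635.7, -29.2]), array([ 0.6, -0.1, -0.8,  0.4]))
rim in (array([634.8, -29. ]), array([0.8, 0.4, 1.6, 2.2, 3.9]))
```

Run:
```python
from pick import *
move_l([635.7,-29.3,188],speed=60); wait(.2); st(); f0=get_obs()["wrist_force"]
z=188
while z>173:
    z-=1; move_l([635.7,-29.3,z],speed=25); f=get_obs()["wrist_force"]-f0
    if z%3==0: st(z)
    if np.linalg.norm(f)>4: break
st(z)
```

```text
13.21 [635.7 -29.3 187.9] [-180.    -0.    93.5] F [ 0.7 -0.4 -2.4] g 17.1 44.0
186 13.71 [635.6 -29.3 185.9] [-180.    -0.    93.5] F [-0.3 -0.2 -3. ] g 17.5 44.0
183 14.46 [635.6 -29.3 182.9] [-180.    -0.    93.5] F [-0.3  0.5 -1.8] g 17.2 44.0
180 15.21 [635.7 -29.3 179.9] [-180.    -0.    93.5] F [-0.8  0.1 -2.1] g 17.4 44.0
177 15.96 [635.6 -29.3 176.9] [-180.    -0.    93.5] F [ 0.4 -1.  -2.3] g 17.6 44.0
174 16.71 [635.6 -29.3 173.9] [-180.    -0.    93.5] F [ 0.1  0.6 -1.5] g 17.3 44.0
173 16.96 [635.6 -29.3 172.8] [-180.    -0.    93.5] F [-0.1 -0.2 -2.6] g 17.6 44.0
```

Run:
```python
from pick import *
z=173; f0=np.array([0,0,-2.3])
while z>165:
    z-=.5; move_l([635.7,-29.3,z],speed=20); wait(.05); f=get_obs()["wrist_force"]-f0
    if abs(f[2])>3.5 or np.linalg.norm(f)>5: break
st(z)
```

```text
170.5 18.46 [635.9 -29.3 171.2] [180.    0.   93.5] F [-1.2  0.3  2.7] g 17.5 44.5
```

Run:
```python
from pick import *
import pickle
grip(24); wait(.3); st()
grip(85); st()
move_l([635.7,-29.3,265],speed=120); st()
pickle.dump([(cam("wrist"),get_image("wrist")),(cam("side"),get_image("side"))],open("L4.pkl","wb"))
L=pickle.load(open("L4.pkl","rb")); 
a=cv2.resize(L[1][1][90:250,230:390],(480,480),interpolation=cv2.INTER_CUBIC);b=L[0][1]
c=proj(L[0][0],[635.5,-29.2,64]).astype(int);print(c)
b=cv2.resize(b[c[1]-60:c[1]+90,c[0]-50:c[0]+50],(320,480),interpolation=cv2.INTER_CUBIC)
cv2.imwrite("pics/r.png",np.hstack([a,b])[:,:,::-1])
```

```text
19.0 [635.7 -29.3 170.4] [-180.    -0.    93.5] F [-0.   0.6  0.3] g 24.1 0.0
 19.62 [635.7 -29.3 170.5] [180.   -0.   93.5] F [-0.1  1.2 -0.3] g 84.9 0.0
 20.55 [635.  -29.2 263.8] [-179.9   -0.    93.5] F [-0.8  0.4 -0.5] g 85.2 0.0
[274 186]
```

View pics/r.png

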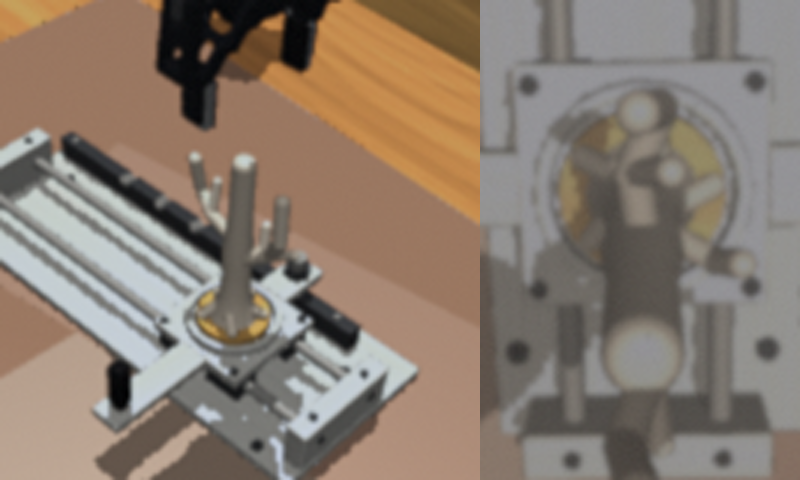

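The tree stands seated in the socket and has been let go. Next is the handle.

Run:
```python
from pick import *
goto([511.2,-38.4,275],[180,0,184]); st()
move_l([511.2,-38.4,66],speed=130); st("down")
grip(10,60); wait(.3); st("grip")
```

```text
22.1 [511.3 -38.4 274.9] [ 180.   -0. -176.] F [ 0.8  0.5 -0.4] g 85.0 0.0
down 23.86 [512.  -38.6  66.9] [-1.80e+02  1.00e-01 -1.76e+02] F [-0.3  0.5  0.4] g 85.4 0.0
grip 24.79 [511.3 -38.5  66.3] [-180.   -0. -176.] F [-1.9 -0.8  4. ] g 16.4 58.7
```

```bash
cat > sl.py <<'E'
from pick import *
u=np.array([-np.sin(np.radians(4)),np.cos(np.radians(4)),0]); n=np.array([u[1],-u[0],0]); P=np.array([511.2,-38.4,66])
def to(s,v,k=4):
    move_l(list(P+s*u),speed=v); F=[]
    for _ in range(k): wait(.02); F.append(get_obs()["wrist_force"])
    F=np.mean(F,0); o=get_obs()["tcp_pos"]-P
    return round(o@u,1),round(F@u,1),round(F@n,1),round(F[2],1)
E
python3 - <<'E'
from sl import *
for s in(20,60,98): print(s,to(s,40)); 
st()
E
```

```text
20 (np.float64(20.3), np.float64(-0.3), np.float64(-2.4), np.float64(5.2))
60 (np.float64(59.9), np.float64(-2.1), np.float64(-2.6), np.float64(6.2))
98 (np.float64(98.1), np.float64(-1.6), np.float64(-3.7), np.float64(6.9))
 27.89 [503.8  59.4  66.2] [-1.80e+02 -1.00e-01 -1.76e+02] F [-3.6 -1.1  6.8] g 16.0 59.1
```

Run:
```python
from sl import *
s=99; pulled=False
while s<124:
    r=to(s,15,5); print(s,*r)
    if r[1]>1: pulled=True
    if (pulled and r[1]<-0.5) or r[1]<-4.5: break
    s+=1 if not pulled else .5
st()
```

```text
99 99.1 -1.4 -3.3 6.9
100 100.2 -1.2 -3.5 6.8
101 101.2 -1.0 -3.8 6.8
102 102.1 -1.8 -3.8 6.5
103 103.2 -1.3 -3.6 7.1
104 104.2 -1.0 -3.9 7.2
105 105.1 -1.0 -3.8 6.7
106 106.2 -1.0 -3.6 7.0
107 107.7 0.5 -3.5 7.3
108 109.0 1.0 -3.4 7.3
109 110.7 3.4 -3.5 7.3
109.5 111.4 3.7 -3.8 7.1
110.0 112.0 4.1 -3.7 7.2
110.5 112.5 4.1 -3.5 7.1
111.0 112.8 3.2 -3.8 7.1
111.5 112.8 2.2 -3.5 7.0
112.0 112.9 0.7 -4.0 7.1
112.5 113.0 -0.8 -4.0 7.3
 33.89 [502.6  74.3  66.3] [ 1.80e+02 -1.00e-01 -1.76e+02] F [-4.1 -1.1  6.3] g 16.3 59.2
```

The signature is clear: a forward pull from 107 mm, then the carriage locks at about 113 mm, where the notch was measured (≈115 mm). I'll do a quick hold check and then sign off.

Run:
```python
from sl import *
wait(.5); st(); print([(round(d["score"],2),[round(float(v)) for v in d["extent"]]) for d in (get_image("side"),spot_in("tree","side"))[1]])
S=cam("side"); q=np.array([635.5,-29.2,0])+112.8*u; print(proj(S,q+[0,0,56]),proj(S,q+[0,0,222]))
print(sign_off())
```

```text
34.39 [502.7  74.3  66.3] [ 1.80e+02 -1.00e-01 -1.76e+02] F [-4.4 -0.3  7.6] g 16.6 59.2
[(0.67, [275, 150, 30, 62])]
[274.8616887  173.05385634] [273.92657215 119.31630404]
the job is handed in; nothing more can be done
None
```

The job is handed in at about 34 s: the tree stands in the socket, the spring ball clicked into the first notch at about 113 mm of travel, and the hand is still gripping the handle with about 59 N; `sign_off()` gave no verdict.

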